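Change over the drain valves

TASK

Of the two drain valves, one stands open (lever in line with its pipe, or partly so) and the other is shut (lever square across its pipe). First shut the open one fully; then push the round catch pan along the bench, without lifting it, until it is centred under the outlet of the other valve; and only then open that other valve fully. Leave the pan there, and do not disturb the fitting, the impeller or the wrench.

Things in the scene. Friction and masses are not known exactly. Their poses are not given: they have to be found in the camera images.
- stand_a: Fixed steel valve stand A, open (fully or partly) at the start; left or right varies. Origin: on the bench straight below its outlet, a down spout 36 mm across, mouth 90 mm up. A level pipe (axis 145 mm up, 28 mm thick, valve body 56 mm thick 18 to 82 mm from the spout) runs along the body's +x to a 40 mm post, 173 mm tall, 175 mm from the spout, on a 90 mm square foot plate 10 mm thick. z up.
- pivot_a (a point): On the vertical turning axis of handle A, 190 mm above the bench, 50 mm along the stand's +x from the spout; the nut there rises to 201 mm. Axes as the stand's.
- grip_a (a point): Point on lever handle A, 95 mm from its axis, 190 mm above the bench. Straight level lever: a black sleeve 14 mm thick, 22 mm tall (179 to 201 mm up), from 40 to 130 mm from the axis. Its y points outward along the lever. Can be pushed with closed fingertips; free below it down to the pipe (173 mm up at the valve, 161 mm at the spout).
- handle_a (a joint): Angle of handle A, rad, growing anticlockwise from above. 0 (stop): shut, lever square across the pipe along the stand's +y. 1.571 (stop): fully open, lever in line with the pipe along the stand's -x, over the spout. Stiff: needs about 0.4 N m (4 N at the grip point); stays where it is left.
- stand_b: Fixed steel valve stand B, shut at the start; left or right varies. Origin: on the bench straight below its outlet, a down spout 36 mm across, mouth 90 mm up. A level pipe (axis 145 mm up, 28 mm thick, valve body 56 mm thick 18 to 82 mm from the spout) runs along the body's +x to a 40 mm post, 173 mm tall, 175 mm from the spout, on a 90 mm square foot plate 10 mm thick. z up.
- pivot_b (a point): On the vertical turning axis of handle B, 190 mm above the bench, 50 mm along the stand's +x from the spout; the nut there rises to 201 mm. Axes as the stand's.
- grip_b (a point): Point on lever handle B, 95 mm from its axis, 190 mm above the bench. Straight level lever: a black sleeve 14 mm thick, 22 mm tall (179 to 201 mm up), from 40 to 130 mm from the axis. Its y points outward along the lever. Can be pushed with closed fingertips; free below it down to the pipe (173 mm up at the valve, 161 mm at the spout).
- handle_b (a joint): Angle of handle B, rad, growing anticlockwise from above. 0 (stop): shut, lever square across the pipe along the stand's +y. 1.571 (stop): fully open, lever in line with the pipe along the stand's -x, over the spout. Stiff: needs about 0.4 N m (4 N at the grip point); stays where it is left.
- pan: Loose round aluminium catch pan, open at the top, standing on the bench: 170 mm across at the rim, 156 mm at the foot, 40 mm tall, walls 4 mm, about 0.4 kg. Origin at the centre of its underside; z up. It slides under the spouts with 50 mm to spare; centred under an outlet it stays clear of the foot plate.
- fitting: Bystander: upright turned steel pipe fitting, 68 mm across at the foot, 92 mm tall; origin at the centre of its underside.
- impeller: Bystander: flat aluminium pump impeller, 116 mm across, 34 mm tall at the hub; origin at the centre of its underside.
- wrench: Bystander: steel wrench lying flat, 200 mm long along its x; origin about mid-length on the bench.
Mind the look-alikes: they are no part of the job. What is shaped like the pan but black or brown is not meant.

How it is judged (in metres and radians):
On the way, in this order (a step that is already met when the one before it is completed fails the run):
1. the open valve (A) is fully shut (value of joint handle_a below 0.1 rad), for 0.2 s.
2. the pan stands still under the outlet of the other valve (B), centred to 25 mm (horizontal distance between pan and stand_b below 0.025 m and linear speed of pan below 0.01 m/s and height (world z) of pan below 0.006 m and angle between pan's own z axis and vertical below 0.1 rad), for 0.2 s.
3. valve B is fully open (value of joint handle_b above 1.47 rad), for 0.2 s.
At the end, for the whole second after the job is handed in: Handle A within 0.1 rad of its shut stop, handle B within 0.1 rad of its open stop, the pan upright, at rest flat on the bench, its centre within 25 mm of the point straight below the outlet of B (all of step 2 and value of joint handle_a below 0.1 rad and value of joint handle_b above 1.47 rad); the robot touches nothing.
It fails at once if valve B opened (beyond 0.3 rad) while the pan is not under its outlet (more than 45 mm off centre) (value of joint handle_b above 0.3 rad and horizontal distance between pan and stand_b above 0.045 m).
It fails at once if both valves open at once (beyond 0.3 rad) (value of joint each of handle_a, handle_b above 0.3 rad).
It fails at once if the pan lifted more than 20 mm or tipped more than 0.35 rad (height (world z) of pan above 0.02 m or angle between pan's own z axis and vertical above 0.35 rad).
It fails at once if a bystander moved more than 20 mm (distance of any of fitting, impeller, wrench from where it was at the start of the episode above 0.02 m).
It also fails if it takes over 62 s, if anything falls off the work surface, if the arm or the gripper's body presses on something with over 40 N, if the wrist force passes 120 N, or if a joint passes its speed limit or range.

ROBOT

A 6-joint arm with a two-finger parallel gripper is mounted at the origin on the work surface. World frame = base frame: x ahead of the robot, y to its left, z up, the work surface at z = 0. Lengths are in mm, angles in rad, forces in N, time in s.
With the tool pointing down it reaches from about 150 to 775 mm from the base axis. Payload 6.1 kg.
Tool frame: the origin (TCP) lies midway between the tips of the shut fingers; the grasp point (between the pads) lies 19 mm behind it (env.grip_depth is the distance from the TCP to the grasp point, in mm); z points along the fingers, y is the line along which they close (so a half turn about z gives the same grasp; the last joint's range is limited). The gripper opens to 85 mm and grips with 20 to 120 N. Pads are 22 mm wide; open, the fingers measure 114 mm over their backs; the gripper's body (76 mm by 85 mm) begins 54 mm behind the grasp point. The pads swing forward as they close: fully open they stand 13 mm farther back than shut.
Start: joints at [0, 0.126, -0.04, 1.405, 0, 1.571], TCP at [524.984, -0, 231.295] pointing down, gripper open.
Joint ranges: [-2.72, 2.72], [-0.95, 1.95], [-1.27, 1.35], [-1.78, 2.02], [-1.46, 1.47], [-3.14, 3.14]. Speed limits (rad/s): [2.39, 2.39, 3.01, 3.14, 3.14, 3.14].

INTERFACE

Orientations are given as [roll, pitch, yaw] about the fixed x, y, z axes, in that order (R = Rz(yaw) Ry(pitch) Rx(roll)).
In Python, from cell import env gives the robot as it stands.
- The arm moves only by the tool play_rows, never from a script. Its argument "series" is a list of rows, each a list of 4 numbers: the shift along the world's x, y, z in cm, then the turn about the world's z in rad. In form: [[x, y, z, turn], ...]. A call has 1 to 10 rows; each row shifts and turns the commanded pose from where the row before left it; what a row does not reach is not made up. A row lasts 1/12 s, in which the tool goes at most 41.7 mm and 7.16 degrees, less where a joint would pass 70% of its speed; a pose out of reach is approached as far as the arm can. A call with a gripper value outside its range is refused whole. "claw" is the closure, from -1 (fully open) to 1 (shut), set as the call begins (left out, the last holds). The fingers move at their own pace and stop on an object; the grip force is fixed at half the most. Time passes only in rows, so rows that do not move let the fingers close. It gives the time, the measured TCP pose, the force, the opening and the grip force at its end, in the units of the state.
- env.sense(): the state, without advancing time (a new reading comes with each control period).
- env.grab_frame(name): name is "scene" or "side" or "wrist"; returns (picture, depth): 384x512x3 uint8, blue, green, red; 384x512 float32, mm along the optical axis (not along the pixel's ray), 0 where there is no reading.
- env.camera_params(name): a dict with "K" (3x3 intrinsics, pixels), "k1" (the pictures are not rectified: a ray, as slopes to the right and down, at radius r is drawn at 1 + k1 r^2 times it, then the intrinsics apply), "rvec" (rotation vector, rad) and "tvec" (3), from world to camera coordinates, as OpenCV has them. Camera axes: x right, y down, z forward; pixel columns grow to the right and rows downward; lengths in mm; the calibration is good to about 2 mm. A picture is of the moment at which its call begins: read the wrist's pose just before it. camera_params takes no time and is no camera call; for the wrist camera it gives the pose at the moment of the call.
- env.finish_job(): hands the job in; it is judged then, once.
Trained networks look in the newest picture that a camera, given by its name, has taken for a name from the list of things; names that differ only in an ending like _2 or _b are one class to them, and where a whole thing is asked for, a point or a joint stands for the part that bears it (a point fixed in the world has none). Each returns a list of dicts, best first, with "confidence" (0 to 1); they miss things now and then, are a little off and sometimes report something else, mostly with a low value. They report only what shows in the picture. A call takes as long as a camera call. They do not tell look-alikes from the thing itself.
- env.search_frame(camera, name): "position" ([x, y, z] in mm, in world coordinates, good to about 4 mm: the middle of the surface that is visible of it).
- env.place_of(camera, name): "position" ([x, y, z] in mm, in world coordinates, good to about 4 mm: a listed point, or the origin of a listed thing).
The state is a dict: "time_s": time; "joint_positions": joint angles; "qd": joint speeds; "joint_torque": joint torques, N m; "tool_pos": TCP position; "ee_rot": TCP orientation; "wrist_force": force on the tool from outside, world axes, zero at the start; "torque": the same for the moment, N m; "width": opening from 0.0 (shut) to 1.0 (fully open); "finger_force": force on a finger pad.
Only numpy, scipy, OpenCV 4.12 (cv2) and the standard library are available. Lean on these libraries where they do the work, as an engineer would, in place of code of your own. Each camera call takes 0.05 s, during which the arm holds its last target. There are 200 camera calls.

## Working session

There is one attempt and no reset: what is moved stays moved. The work goes in short steps, Python scripts to look and compute and a tool call to move; the robot and the scene stay as the last step left them, time stands still between calls to the robot, and variables do not carry over. Pictures are saved under pics/ and viewed, at most 10 in all, crops included, and the job is handed in when it is done.

Besides the shell and the picture viewer there is one more tool, called after "Request:" as name(argument=value, ...), one argument or row to a line, values as JSON. play_rows: Moves the arm, as the interface text tells. Its arguments: {"type":"object","properties":{"series":{"type":"array","items":{"type":"array","items":{"type":"number"}}},"claw":{"type":"number"}},"required":["series"]}

```bash
mkdir -p pics; ls; python3 - <<'E'
from cell import env
import cv2,numpy as np
ims=[]
for c in ("scene","side"):
    p,d=env.grab_frame(c); ims.append(p); cv2.imwrite(f"pics/{c}0.png",p); np.save(f"{c}0.npy",d)
    for n in ("stand_a","pivot_a","grip_a","pan","fitting","impeller","wrench"):
        for r in env.place_of(c,n)[:3]: print(c,n,np.round(r["position"]),round(r["confidence"],2))
print(env.sense()["time_s"])
E
```

```text
pics
scene stand_a [560. 164.   5.] 0.96
scene stand_a [ 568. -161.    1.] 0.84
scene stand_a [462. 378.   0.] 0.41
scene pivot_a [610. 170. 190.] 0.97
scene pivot_a [ 619. -158.  187.] 0.83
scene grip_a [ 531. -123.  194.] 0.76
scene grip_a [444.  57.  -2.] 0.64
scene grip_a [596. 262. 193.] 0.58
scene pan [446.  58.  -0.] 0.94
scene pan [ 356. -206.   -1.] 0.87
scene pan [299. 289.  -0.] 0.66
scene fitting [464. 377.  -3.] 0.66
scene wrench [ 436. -382.    2.] 0.82
side pivot_a [ 620. -162.  189.] 0.87
side pivot_a [609. 169. 193.] 0.64
side grip_a [461. 381.   3.] 0.6
side grip_a [594. 262. 190.] 0.57
side pan [295. 288.  -0.] 0.95
side pan [ 358. -209.    0.] 0.76
side pan [448.  58.   1.] 0.57
side fitting [463. 379.  -3.] 0.65
side fitting [607. 170. 189.] 0.23
side impeller [593. 262. 190.] 0.31
side wrench [ 436. -378.   -0.] 0.61
0.8
```

View pics/scene0.png

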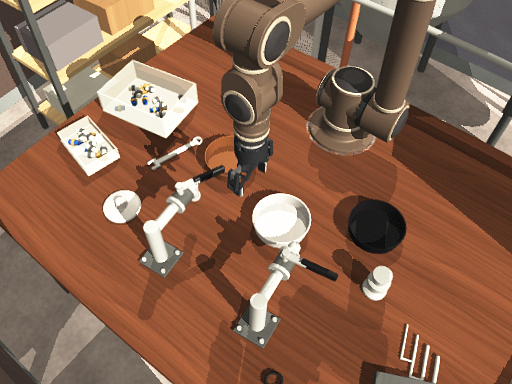

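View pics/side0.png

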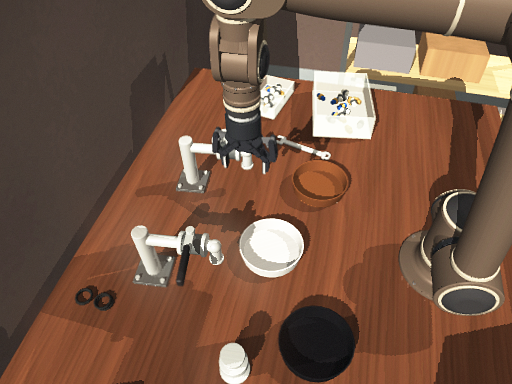

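The scene picture shows the shut valve B at the right, with its lever near pixel (320,270), and the partly open valve A at the left, with its lever near (208,174). The silver pan is at (282,220). The black pan at (377,225) and the brown one at (225,152) are look-alikes. The impeller is at (122,206). The side picture agrees, with the pan at (272,247) and lever B at (182,265). Next I'll refine the poses from depth.

```bash
cat > h.py <<'E'
import cv2,numpy as np
from cell import env
def cloud(c,p,d):
    k=env.camera_params(c); K=np.array(k["K"],float); k1=k["k1"]
    R=cv2.Rodrigues(np.array(k["rvec"],float))[0]; t=np.array(k["tvec"],float).ravel()
    v,u=np.nonzero(d>0); z=d[v,u].astype(float)
    n=cv2.undistortPoints(np.c_[u,v].astype(float)[:,None],K,np.array([k1,0,0,0,0.]))[:,0]
    return ((np.c_[n,np.ones(len(n))]*z[:,None])-t)@R, p[v,u].astype(int)
def lever(P,C,piv):
    r=np.hypot(*(P[:,:2]-piv).T); m=(abs(P[:,2]-190)<16)&(r>45)&(r<132)&(C.max(1)<75)
    q=P[m,:2]; 
    if len(q)<8: return len(q),None,None
    a=np.median(np.arctan2(*(q-piv).T[::-1])); vx,vy,x,y=cv2.fitLine(q.astype(np.float32),cv2.DIST_HUBER,0,.01,.01).ravel()
    return len(q),round(float(a),3),round(float(np.arctan2(vy,vx)),3),q.mean(0).round(1)
def ring(P,C,c0):
    m=(abs(P[:,2]-38)<5)&(np.hypot(*(P[:,:2]-c0).T)<110)&(C.min(1)>90); q=P[m,:2]
    from scipy.optimize import least_squares
    s=least_squares(lambda x:np.hypot(*(q-x).T)-83.5,c0,loss="soft_l1"); return len(q),s.x.round(1),round(float(np.median(abs(s.fun))),1)
E
python3 - <<'E'
from h import *
for c in ("scene","side"):
    P,C=cloud(c,cv2.imread(f"pics/{c}0.png"),np.load(f"{c}0.npy"))
    for nm,piv,sp in (("A",(619,-160),(568,-161)),("B",(610,169),(560,164))):
        piv=np.array(piv);sp=np.array(sp)
        print(c,nm,"lever",lever(P,C,piv))
        m=(abs(P[:,2]-173)<5)&(np.hypot(*(P[:,:2]-sp).T)>140)&(np.hypot(*(P[:,:2]-sp).T)<210)
        q=P[m,:2]; print(" post top",len(q),(q.min(0)+q.max(0))/2 if len(q) else 0, np.ptp(q,axis=0) if len(q) else 0)
        m=(P[:,2]>193)&(P[:,2]<208)&(np.hypot(*(P[:,:2]-piv).T)<18)
        print(" nut",m.sum(),P[m].mean(0).round(1) if m.any() else 0)
    print(c,"pan",ring(P,C,np.array([447,58.])))
s=env.sense(); print(s["tool_pos"],s["ee_rot"],s["width"])
E
```

```text
scene A lever (177, 2.693, -0.407, array([ 540.5, -122.9]))
 post top 185 [ 742.43379816 -144.86447842] [40.36466584 40.56917324]
 nut 68 [ 618.4 -157.5  199.7]
scene B lever (281, 1.69, -1.411, array([598.4, 255.7]))
 post top 226 [735.48044185 182.06090817] [37.79676066 36.64332862]
 nut 86 [610.7 171.3 199.2]
scene pan (320, array([449.6,  55.5]), 1.7)
side A lever (7, None, None)
 post top 105 [ 743.61760084 -142.74306404] [38.53849416 38.75261461]
 nut 2 [ 631.2 -155.4  194.4]
side B lever (290, 1.76, -1.395, array([593.7, 257.1]))
 post top 203 [734.32299717 184.00473958] [39.06143086 40.70030755]
 nut 88 [609.5 172.4 198.7]
side pan (425, array([449.6,  56.5]), 1.4)
[5.24966504e+02 4.24025037e-04 2.31306513e+02] [-3.14159117e+00  1.85786191e-05  1.57079698e+00] 0.9979197742911204
```

Valve A has its pivot at about (619,-159), and its lever is about 1.0 rad from shut. Valve B's spout is at about (561,165) with its pivot at (610,171). The pan centre is at about (449,57). I'll shut A first.

Request:
play_rows(
  series=[
    [-0.25, -4, 0, 0],
    [-0.25, -4, 0, 0],
    [-0.25, -4, 0, 0],
    [-0.25, -4, 0, 0],
    [0, 0, 0, 0],
    [0, 0, -2.4, 0],
    [0, 0, -2.4, 0],
    [0, 0, 0, 0],
  ],
  claw=1,
)

```text
time_s: 1.47
tool_pos: [512.8, -159.7, 179.0]
ee_rot: [-3.135, -0.002, 1.57]
wrist_force: [-0.5, 0.2, -0.6]
width: 0.001
finger_force: 0.0
```

Request:
play_rows(
  series=[
    [0.5, 1.2, 0, 0],
    [0.5, 1.2, 0, 0],
    [0.4, 1, 0, 0],
    [0.4, 1, 0, 0],
    [0.5, 0.8, 0, 0],
    [0.6, 0.8, 0, 0],
    [0.6, 0.7, 0, 0],
    [0.6, 0.7, 0, 0],
    [0.8, 0.6, 0, 0],
    [0.8, 0.5, 0, 0],
  ],
)

```text
time_s: 2.3
tool_pos: [572.6, -74.1, 184.8]
ee_rot: [3.141, 0.002, 1.572]
wrist_force: [-4.7, -4.5, 0.2]
width: 0.002
finger_force: 2.3
```

Request:
play_rows(
  series=[
    [0.9, 0.4, 0, 0],
    [0.9, 0.4, 0, 0],
    [0.6, 0, 0, 0],
    [0.3, 0, 0, 0],
    [0, 0, 0, 0],
  ],
)

```text
time_s: 2.72
tool_pos: [589.2, -66.9, 184.4]
ee_rot: [-3.123, 0.003, 1.571]
wrist_force: [-41.1, -6.0, 17.9]
width: -0.006
finger_force: 20.9
```

Request:
play_rows(
  series=[
    [-2, 0, 0, 0],
    [-2.5, 0, 0, 0],
    [-2.5, 0, 2.5, 0],
    [-3.2, 0.8, 2.5, -0.1],
    [-3.2, 0.8, 0, -0.1],
    [-3.2, 0.8, 0, -0.1],
    [-3.4, 0.9, 0, -0.1],
    [-3.6, 0.8, 0, -0.1],
    [0, 0, 0, -0.1],
    [0, 0, 0, -0.1],
  ],
  claw=-1,
)

```text
time_s: 3.55
tool_pos: [362.2, -24.4, 235.5]
ee_rot: [3.138, -0.004, 0.868]
wrist_force: [0.4, -0.2, -0.1]
width: 1.001
finger_force: 0.0
```

```bash
python3 - <<'E'
from h import *
for c in ("scene","side"):
    p,d=env.grab_frame(c); cv2.imwrite(f"pics/{c}1.png",p); P,C=cloud(c,p,d)
    print(c,lever(P,C,np.array([619,-159.])),lever(P,C,np.array([610,171.])),ring(P,C,np.array([449,57.])))
    for n in ("grip_a","stand_a","pivot_a","impeller","fitting","wrench"):
        for r in env.place_of(c,n)[:3]: print(c,n,np.round(r["position"]),round(r["confidence"],2))
s=env.sense();print(s["tool_pos"],s["ee_rot"],s["width"],s["time_s"])
E
```

```text
scene (211, 1.629, -1.459, array([612.8, -68.3])) (278, 1.692, -1.417, array([598.2, 257.3])) (326, array([449.7,  55.2]), 1.7)
scene grip_a [607. -63. 193.] 0.63
scene stand_a [ 569. -162.    1.] 0.77
scene stand_a [558. 162.   4.] 0.74
scene pivot_a [ 619. -157.  190.] 0.66
scene pivot_a [610. 169. 189.] 0.63
scene impeller [ 695. -361.    3.] 0.9
scene fitting [461. 374.   1.] 0.84
scene fitting [ 568. -162.    2.] 0.71
scene wrench [ 433. -379.   -1.] 0.58
side (161, 1.693, -1.452, array([608. , -64.5])) (285, 1.765, -1.402, array([593.4, 258.1])) (431, array([449.7,  56.6]), 1.5)
side grip_a [607. -65. 190.] 0.8
side grip_a [592. 264. 190.] 0.68
side pivot_a [605. 166. 192.] 0.85
side pivot_a [ 617. -160.  191.] 0.71
side impeller [ 691. -354.   -2.] 0.54
side fitting [463. 378.   1.] 0.81
side wrench [ 436. -374.   -4.] 0.61
[363.00760644 -26.05517356 233.15007407] [-3.14123913e+00  1.86373773e-04  8.70801493e-01] 0.9985309065430333 4.25
```

View pics/scene1.png

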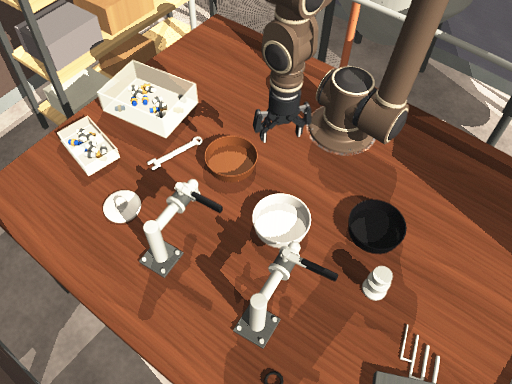

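The scene picture shows lever A, ending at (218,208), square across its pipe, so A is shut. Nothing else has moved. Next is the push on the pan.

Request:
play_rows(
  series=[
    [0, 0, -4, -0.1],
    [0, 0, -4, 0],
    [0, 0, -4, 0],
    [0, 0, -4, 0],
    [0, 0, -3.5, 0],
    [0, 0, -2, 0],
    [0, 0, -1.2, 0],
    [0, 0, 0, 0],
  ],
)

```text
time_s: 4.92
tool_pos: [360.6, -25.9, 3.7]
ee_rot: [-3.138, 0.003, 0.771]
wrist_force: [-0.2, 0.7, -0.6]
width: 0.997
finger_force: 0.0
```

Request:
play_rows(
  series=[
    [0.7, 0.7, 0, 0],
    [0.7, 0.7, 0, 0],
    [0.7, 0.7, 0, 0],
    [0.7, 0.7, 0, 0],
    [0.7, 0.7, 0, 0],
    [0.7, 0.7, 0, 0],
    [0.7, 0.7, 0, 0],
    [0.7, 0.7, 0, 0],
  ],
)

```text
time_s: 5.58
tool_pos: [419.5, 30.4, 6.8]
ee_rot: [3.141, 0.001, 0.771]
wrist_force: [-4.6, -5.0, 6.4]
width: 1.004
finger_force: 3.4
```

```bash
python3 - <<'E'
from h import *
for c in ("scene","side"):
    p,d=env.grab_frame(c); cv2.imwrite(f"pics/{c}2.png",p); P,C=cloud(c,p,d)
    print(c,ring(P,C,np.array([478,85.])),[(np.round(r["position"]),round(r["confidence"],2)) for r in env.place_of(c,"pan")])
s=env.sense();print(s["tool_pos"],s["ee_rot"],s["wrist_force"],s["time_s"])
E
```

```text
scene (310, array([480.2,  88.3]), 1.7) [(array([ 356., -207.,   -1.]), 0.96), (array([297., 291.,   0.]), 0.83), (array([476.,  89.,  -2.]), 0.8)]
side (440, array([481.8,  90.8]), 1.5) [(array([ 358., -206.,   -2.]), 0.93), (array([296., 290.,  -2.]), 0.83), (array([483.,  94.,  -1.]), 0.59)]
[419.63020233  30.67029247   6.52873659] [ 3.14146509e+00 -8.10291624e-04  7.71938161e-01] [-0.19839695 -0.16353308  0.23223337] 5.7833
```

Request:
play_rows(
  series=[
    [0.75, 0.7, 0, 0],
    [0.75, 0.7, 0, 0],
    [0.75, 0.7, 0, 0],
    [0.75, 0.7, 0, 0],
    [0.75, 0.7, 0, 0],
    [0.75, 0.7, 0, 0],
    [0.75, 0.7, 0, 0],
    [0.75, 0.7, 0, 0],
    [0.5, 0.45, 0, 0],
    [0.2, 0.2, 0, 0],
  ],
)

```text
time_s: 6.62
tool_pos: [487.1, 93.4, 6.2]
ee_rot: [3.141, -0.001, 0.771]
wrist_force: [-1.9, -2.7, 0.3]
width: 1.003
finger_force: 1.6
```

```bash
python3 - <<'E'
from h import *
for c in ("scene","side"):
    p,d=env.grab_frame(c); cv2.imwrite(f"pics/{c}3.png",p); P,C=cloud(c,p,d)
    print(c,ring(P,C,np.array([550,150.])),[(np.round(r["position"]),round(r["confidence"],2)) for n in ("pan","stand_b") for r in env.place_of(c,n)])
s=env.sense();print(s["tool_pos"],s["ee_rot"],s["wrist_force"],s["time_s"])
E
```

```text
scene (322, array([548.3, 151.4]), 1.6) [(array([297., 293.,   0.]), 0.86), (array([558., 166.,   4.]), 0.72), (array([ 357., -207.,   -1.]), 0.62), (array([543., 152.,  -1.]), 0.61), (array([559., 162.,   5.]), 0.97), (array([ 568., -161.,    2.]), 0.92), (array([608., -63., 194.]), 0.39)]
side (366, array([548. , 152.4]), 1.3) [(array([ 357., -207.,    1.]), 0.81), (array([293., 286.,  -2.]), 0.78), (array([549., 153.,  -3.]), 0.68)]
[486.18082181  92.52729773   6.50957486] [ 3.14142696e+00 -8.88507097e-04  7.70647809e-01] [-0.13020462 -0.50345419  0.30745087] 6.9167
```

View pics/side3.png

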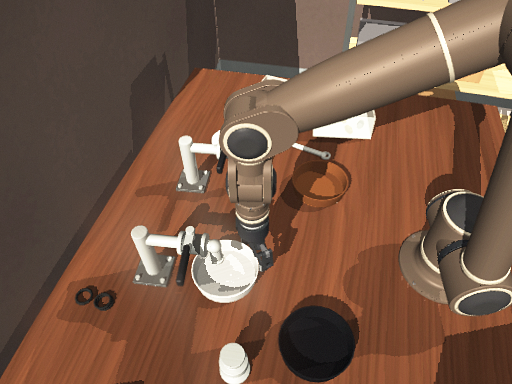

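The side picture shows the pan at (226,270), just short of centre under spout B at (214,252), with the gripper behind it at (262,255). It needs about 12 mm more in both x and y.

Request:
play_rows(
  series=[
    [0.4, 0.4, 0, 0],
    [0.4, 0.4, 0, 0],
    [0.3, 0.3, 0, 0],
    [0.1, 0.1, 0, 0],
    [0, 0, 0, 0],
    [-1.5, -1.5, 0, 0],
    [-2.5, -2.5, 0, 0],
    [-2, -2, 0, 0],
    [0, 0, 3, 0],
    [0, 0, 4, 0],
  ],
)

```text
time_s: 7.75
tool_pos: [433.3, 43.6, 73.4]
ee_rot: [-3.136, 0.006, 0.769]
wrist_force: [2.4, 0.2, 0.3]
width: 0.998
finger_force: 0.0
```

Request:
play_rows(
  series=[
    [0, 0, 4, 0.1],
    [0, 0, 4, 0.1],
    [0, 0, 4, 0.1],
    [0, 0, 4, 0.1],
    [0, 0, 2, 0.1],
    [0, 0, 0, 0.1],
    [0, 0, 0, 0.1],
    [0, 0, 0, 0.1],
  ],
  claw=1,
)

```text
time_s: 8.42
tool_pos: [438.9, 45.0, 257.2]
ee_rot: [3.139, -0.001, 1.576]
wrist_force: [0.2, 0.6, -0.1]
width: -0.0
finger_force: 0.0
```

```bash
python3 - <<'E'
from h import *
for c in ("scene","side"):
    p,d=env.grab_frame(c); cv2.imwrite(f"pics/{c}4.png",p); P,C=cloud(c,p,d)
    print(c,ring(P,C,np.array([560,164.])),lever(P,C,np.array([610,171.])),[(np.round(r["position"]),round(r["confidence"],2)) for n in ("pan","stand_b","grip_b") for r in env.place_of(c,n)])
s=env.sense();print(s["tool_pos"],s["ee_rot"],s["wrist_force"],s["time_s"])
E
```

```text
scene (324, array([559.7, 162.5]), 1.6) (280, 1.693, -1.412, array([598.2, 256.9])) [(array([553., 164.,  -2.]), 0.71), (array([462., 377.,   4.]), 0.65), (array([562., 167.,   6.]), 0.97), (array([ 565., -162.,    2.]), 0.8), (array([595., 262., 193.]), 0.63), (array([ 691., -356.,    4.]), 0.49)]
side (363, array([559.5, 163.1]), 1.3) (274, 1.766, -1.393, array([593.4, 257.7])) [(array([558., 163.,  -2.]), 0.89), (array([296., 288.,  -2.]), 0.85), (array([ 355., -207.,    2.]), 0.62), (array([ 620., -160.,  190.]), 0.69), (array([592., 265., 189.]), 0.82), (array([606., -68., 192.]), 0.76)]
[438.01242098  44.55414915 256.21986278] [-3.14156244e+00 -1.45426481e-04  1.56963867e+00] [ 0.60580496 -0.71808995 -0.10193617] 8.8167
```

View pics/scene4.png

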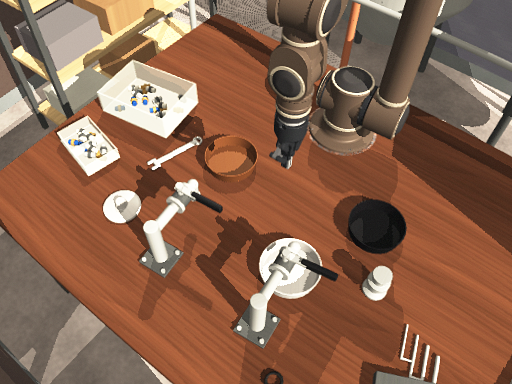

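The scene picture shows the pan at (291,267), centred under valve B, with lever B, ending at (335,275), still square. Next I'll open B by pushing its lever from the +x side.

Request:
play_rows(
  series=[
    [2.5, 2.8, 0, 0],
    [2.5, 2.8, 0, 0],
    [2.5, 2.8, 0, 0],
    [2.5, 2.8, 0, 0],
    [2.5, 2.8, 0, 0],
    [2.5, 2.8, 0, 0],
    [2.5, 2.8, 0, 0],
    [2.8, 2.8, 0, 0],
    [0, 0, 0, 0],
    [0, 0, 0, 0],
  ],
)

```text
time_s: 9.65
tool_pos: [642.0, 270.1, 252.4]
ee_rot: [-3.137, 0.002, 1.572]
wrist_force: [-0.5, -0.6, -0.3]
width: 0.005
finger_force: 0.0
```

Request:
play_rows(
  series=[
    [0, 0, -2.4, 0],
    [0, 0, -2.4, 0],
    [0, 0, -2.1, 0],
    [0, 0, 0, 0],
  ],
)

```text
time_s: 9.98
tool_pos: [638.5, 266.7, 183.4]
ee_rot: [-3.136, 0.003, 1.57]
wrist_force: [-0.4, -0.4, -0.6]
width: -0.001
finger_force: 0.0
```

Request:
play_rows(
  series=[
    [-1.3, 0, 0, 0],
    [-1.3, 0, 0, 0],
    [-1, 0, 0, 0],
    [-0.9, -0.2, 0, 0],
    [-0.9, -0.2, 0, 0],
    [-0.9, -0.3, 0, 0],
    [-0.9, -0.4, 0, 0],
    [-0.9, -0.4, 0, 0],
    [-0.8, -0.6, 0, 0],
    [-0.7, -0.6, 0, 0],
  ],
)

```text
time_s: 10.82
tool_pos: [546.0, 241.2, 190.6]
ee_rot: [3.135, -0.002, 1.57]
wrist_force: [6.4, 1.0, 1.2]
width: -0.001
finger_force: 2.3
```

Request:
play_rows(
  series=[
    [-0.7, -0.7, 0, 0],
    [-0.6, -0.7, 0, 0],
    [-0.5, -0.8, 0, 0],
    [-0.5, -0.9, 0, 0],
    [-0.3, -0.9, 0, 0],
    [-0.3, -0.9, 0, 0],
    [-0.1, -0.8, 0, 0],
    [-0.1, -0.8, 0, 0],
  ],
)

```text
time_s: 11.48
tool_pos: [514.6, 176.8, 189.9]
ee_rot: [3.137, -0.003, 1.571]
wrist_force: [3.3, 5.4, 1.3]
width: -0.001
finger_force: 3.0
```

Request:
play_rows(
  series=[
    [0, -0.4, 0, 0],
    [0, -0.4, 0, 0],
    [0, -0.3, 0, 0],
    [0, 0, 0, 0],
  ],
)

```text
time_s: 11.82
tool_pos: [514.6, 175.9, 190.3]
ee_rot: [3.139, -0.026, 1.576]
wrist_force: [1.4, 41.5, -2.6]
width: 0.003
finger_force: 20.5
```

At the stop (41 N). I'll back off, rise and check.

Request:
play_rows(
  series=[
    [0, 1.5, 0, 0],
    [0, 2.5, 0, 0],
    [0, 2, 0, 0],
    [0, 0, 3, 0],
    [-3, 0, 3.5, 0],
    [-4, 0, 2, 0],
    [-4, 0, 0, 0],
    [-3, 0, 0, 0],
    [0, 0, 0, 0],
    [0, 0, 0, 0],
  ],
)

```text
time_s: 12.65
tool_pos: [378.2, 224.9, 269.6]
ee_rot: [3.139, -0.001, 1.572]
wrist_force: [0.2, 1.2, 0.8]
width: -0.0
finger_force: 0.0
```

```bash
python3 - <<'E'
from h import *
for c in ("scene","side"):
    p,d=env.grab_frame(c); cv2.imwrite(f"pics/{c}5.png",p); P,C=cloud(c,p,d)
    print(c,ring(P,C,np.array([560,164.])),"A",lever(P,C,np.array([619,-159.])),"B",lever(P,C,np.array([610,171.])))
s=env.sense();print(s["tool_pos"],s["wrist_force"],s["time_s"])
E
```

```text
scene (316, array([559.9, 162.2]), 1.6) A (211, 1.625, -1.464, array([612.9, -68.5])) B (179, -3.015, 0.095, array([525.5, 159.9]))
side (364, array([559.7, 163. ]), 1.3) A (161, 1.696, -1.456, array([608.1, -65.4])) B (77, -3.025, -0.134, array([492.1, 157.2]))
[379.83225176 225.18976359 268.47482097] [ 0.01365689  0.10440707 -0.23907314] 12.75
```

View pics/scene5.png

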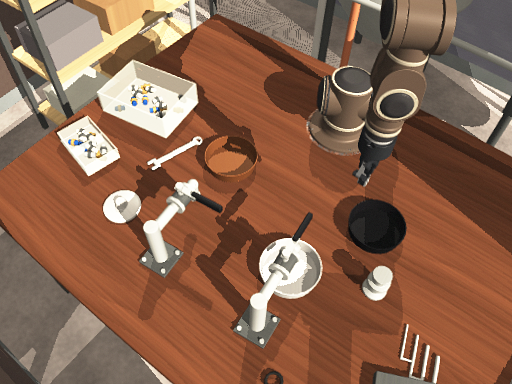

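The scene picture shows lever B, ending at (309,217), in line with its pipe. Lever A is square, the pan is under spout B at (291,267), and the bystanders are where they were. Handing in.

```bash
python3 -c "
from cell import env
print(env.finish_job())"
```

```text
the job is handed in; nothing more can be done
None
```

Job handed in at about 13 s: valve A is shut against its stop, the pan is centred to within about 5 mm under outlet B by my measurement, valve B is open against its stop, and the bystanders look unmoved in the last picture; the hand-in returned no verdict.

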